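# Cover the treatment dishes with their matching lids

### The job

Cover each of the three open steel dishes with the lid that matches it in shape and colour. Take the lids by their handles from the sloping stand and lower each one gently, without dropping or forcing it, until it sits fully home, flat on the rim all round. Leave the dishes where they stand and do not disturb anything else on the worktop.

Things in the scene. Friction and masses are not known exactly. Their poses are not given: they have to be found in the camera images.
- stand: Fixed sloping white stand, 362 mm wide (y), about 115 mm deep (x) and 95 mm high, with three bays side by side, each holding one lid. Its face slopes 35 degrees from level and looks towards -x and up. Origin: centre of its underside; z up.
- lid_square: Steel lid, square, 104 x 104 mm, plate 5 mm thick, 0.14 kg, blue handle. Starts in a bay of the stand. Origin: centre of the plate's underside, which rests on the rim; z = out of its top. The handle bar runs along x through the centre: 58 mm long, 14 mm wide (y), 17 to 33 mm above the origin. Under the plate a boss 8 mm deep, 3 mm clear of the dish's walls (6 mm at its foot).
- dish_square: Open steel dish with a blue band, square, 100 x 100 mm, 48 mm high, walls 4 mm, loose, 0.45 kg; holds a stack of gauze. Origin: centre of its underside; z up; rim at z = 48 mm. The blue lid fits it, any of the four ways round.
- lid_oblong: Steel lid, oblong, 104 mm (x) by 74 mm (y), plate 5 mm thick, 0.14 kg, green handle. Starts in a bay of the stand. Origin: centre of the plate's underside, which rests on the rim; z = out of its top. The handle bar runs along x through the centre: 58 mm long, 14 mm wide (y), 17 to 33 mm above the origin. Under the plate a boss 8 mm deep, 3 mm clear of the dish's walls (6 mm at its foot).
- dish_oblong: Open steel dish with a green band, oblong, 100 mm (x) by 70 mm (y), 48 mm high, walls 4 mm, loose, 0.45 kg; holds two small vials. Origin: centre of its underside; z up; rim at z = 48 mm. The green lid fits it, either way round (lid x along dish x).
- lid_round: Steel lid, round, 104 mm across, plate 5 mm thick, 0.14 kg, yellow handle. Starts in a bay of the stand. Origin: centre of the plate's underside, which rests on the rim; z = out of its top. The handle bar runs along x through the centre: 58 mm long, 14 mm wide (y), 17 to 33 mm above the origin. Under the plate a boss 8 mm deep, 3 mm clear of the dish's walls (6 mm at its foot).
- dish_round: Open steel dish with a yellow band, round, 100 mm across, 48 mm high, walls 4 mm, loose, 0.45 kg; holds a roll of tape. Origin: centre of its underside; z up; rim at z = 48 mm. The yellow lid fits it at any turn.
- iodine: Brown bottle with white cap, 54 mm across, 135 mm high, a bystander. Origin: centre of its underside.
- vial_d: Brown glass vial with green cap, 46 mm across, 85 mm high, a bystander. Origin: centre of its underside.
- pill_jar: Orange tablet jar with white lid, 50 mm across, 76 mm high, a bystander. Origin: centre of its underside.
- paste_pot: White pot with teal lid, 54 mm across, 28 mm high, a bystander. Origin: centre of its underside.
- clipper: Black hair clipper, 180 mm long (x), 44 mm wide, 37 mm high, a bystander. Origin: centre of its underside.
- soap: Pink pump bottle, 62 x 82 mm, 167 mm high, a bystander. Origin: centre of its underside.
- cotton_buds: Clear tub of pink cotton buds, 77 mm across, 82 mm high, a bystander. Origin: centre of its underside.
- eardrops: White bottle with green cap, 30 mm across, 78 mm high, a bystander. Origin: centre of its underside.

How it is judged:
At the end, for the whole second after the job is handed in: Each lid lies at rest on the dish of its own shape and colour: centres within 8 mm, seat within 3 mm of the rim height, level within 0.05 rad, square and oblong lids turned to their dish within 0.15 rad (square any of four ways, oblong either way, round any); dishes upright (horizontal distance between lid_square and dish_square below 0.008 m and z of lid_square in the frame of dish_square between 0.045 and 0.051 m and angle between each of lid_square, dish_square, lid_oblong, dish_oblong, lid_round, dish_round's own z axis and vertical below 0.05 rad and linear speed of each of lid_square, lid_oblong, lid_round below 0.02 m/s and (angle between the x axis of lid_square and the x axis of dish_square, either way round below 0.15 rad or angle between the x axis of lid_square and the y axis of dish_square, either way round below 0.15 rad) and horizontal distance between lid_oblong and dish_oblong below 0.008 m and z of lid_oblong in the frame of dish_oblong between 0.045 and 0.051 m and angle between the x axis of lid_oblong and the x axis of dish_oblong, either way round below 0.15 rad and horizontal distance between lid_round and dish_round below 0.008 m and z of lid_round in the frame of dish_round between 0.045 and 0.051 m); the robot touches nothing.
It fails at once if a dish is shifted more than 30 mm (distance of any of dish_square, dish_oblong, dish_round from where it was at the start of the episode above 0.03 m).
It fails at once if a bystander is shifted more than 30 mm or knocked over (distance of any of iodine, vial_d, pill_jar, paste_pot, clipper, soap, cotton_buds, eardrops from where it was at the start of the episode above 0.03 m or angle between any of iodine, vial_d, pill_jar, paste_pot, clipper, soap, cotton_buds, eardrops's own z axis and vertical above 0.35 rad).
It fails at once if a lid is dropped: it moves faster than 0.5 m/s out of the fingers (a fall of more than about 13 mm) ((linear speed of lid_square above 0.5 m/s and contact force between the fingers and lid_square below 0.2 N) or (linear speed of lid_oblong above 0.5 m/s and contact force between the fingers and lid_oblong below 0.2 N) or (linear speed of lid_round above 0.5 m/s and contact force between the fingers and lid_round below 0.2 N)).
It fails at once if a lid is forced on to a dish: they press on each other with more than 50 N (contact force between any of lid_square, lid_oblong, lid_round and dish_square above 50 N or contact force between any of lid_square, lid_oblong, lid_round and dish_oblong above 50 N or contact force between any of lid_square, lid_oblong, lid_round and dish_round above 50 N).
It also fails if it takes over 72 s, if anything falls off the work surface, if the arm or the gripper's body presses on something with over 40 N, if the wrist force passes 120 N, or if a joint passes its speed limit or range.

### The arm

A 6-joint arm with a two-finger parallel gripper is mounted at the origin on a cart in front of the work surface, level with it; the furniture and walls round the work are solid. World frame = base frame: x ahead of the robot, y to its left, z up, the work surface at z = 0. Lengths are in m, angles in rad, forces in N, time in s.
With the tool pointing down it reaches from about 0.25 to 0.775 m from the base axis. Payload 4 kg.
Tool frame: the origin (TCP) lies on the centre line of the jaws, within the pads' length; the fingertips stand 25 mm ahead of it and the grasp point (between the pads) lies 6 mm ahead of it; z points along the fingers, y is the line along which they close (so a half turn about z gives the same grasp; the last joint's range is limited). The gripper opens to 94 mm and grips with 3 to 60 N. Pads are 16 mm wide; open, the fingers measure 119 mm over their backs; the gripper's body (75 mm by 177 mm) begins 78 mm behind the grasp point.
Start: joints at [-1.367, 0.087, 1.371, -0, 1.684, -0.103], TCP at [0.166, -0.524, 0.231] pointing down, gripper open.
Joint ranges: [-3.1, 3.1], [-0.76, 2.03], [0.27, 2.55], [-1.08, 4.22], [0.17, 2.65], [-2.57, 2.57]. Speed limits (rad/s): [2.79, 2.79, 3.14, 3.14, 3.14, 3.14].

### API

Orientations are given as [roll, pitch, yaw] about the fixed x, y, z axes, in that order (R = Rz(yaw) Ry(pitch) Rx(roll)).
In Python, from bench import robot, imaging gives the robot as it stands. The module is installed in compiled form; this text tells all that it offers.
- The arm moves only by the tool drive_tool, never from a script. Its argument "series" is a list of rows, each a list of 3 entries, a list of its own where there are three numbers: the finger opening in m, from 0 to 0.094, then the shift along the tool's x, y, z in m, then the turn, a rotation vector about the tool's x, y, z in rad. A call has 1 to 5 rows; each row is the pose to reach, as a shift and turn from the pose commanded when the call began, along the tool's axes at that moment; what a row does not reach only later rows make up. A row lasts 1/8 s, in which the tool goes at most 62.5 mm and 10.7 degrees, less where a joint would pass 70% of its speed; a pose out of reach is approached as far as the arm can. A call with a gripper value outside its range is refused whole. The fingers move at their own pace and stop on an object; the grip force is fixed at half the most. Time passes only in rows, so rows that repeat a pose let the fingers close. It gives the time, the measured TCP pose, the force, the opening and the grip force at its end, in the units of the state.
- robot.get_obs(): the state, without advancing time (a new reading comes with each control period).
- imaging.snapshot(name): name is "side" or "top"; returns the picture (420x560x3 uint8, red, green, blue); there is no depth.
- imaging.get_calibration(name): a dict with "intrinsics" (3x3 intrinsics, pixels), "k1" (the pictures are not rectified: a ray, as slopes to the right and down, at radius r is drawn at 1 + k1 r^2 times it, then the intrinsics apply), "position" and "rotation" of the camera in the world. Camera axes: x right, y up, looking along -z (the intrinsics and any distortion apply to the point x, -y, -z); pixel columns grow to the right and rows downward; lengths in m; the calibration is good to about 2 mm. A picture is of the moment at which its call begins. get_calibration takes no time and is no camera call.
- robot.close_job(): hands the job in; it is judged then, once.
The state is a dict: "time": time; "joint_positions": joint angles; "qvel": joint speeds; "joint_torque": joint torques, N m; "tool_pos": TCP position; "ee_rot": TCP orientation; "wrist_force": force on the tool from outside, world axes, zero at the start; "wrist_torque": the same for the moment, N m; "width": finger opening in m; "finger_force": force on a finger pad.
Only numpy, scipy, OpenCV 4.12 (cv2) and the standard library are available. Lean on these libraries where they do the work, as an engineer would, in place of code of your own. Each camera call takes 0.05 s, during which the arm holds its last target. There are 200 camera calls.

## Working session

There is one attempt and no reset: what is moved stays moved. The work goes in short steps, Python scripts to look and compute and a tool call to move; the robot and the scene stay as the last step left them, time stands still between calls to the robot, and variables do not carry over. Pictures are saved under pics/ and viewed, at most 10 in all, crops included, and the job is handed in when it is done.

Besides the shell and the picture viewer there is one more tool, called after "Call:" by a JSON object that holds its "fn" and its "kwargs", one argument or row to a line. drive_tool: Moves the arm, as the interface text tells. Its arguments: {"type":"object","properties":{"series":{"type":"array"}},"required":["series"]}

```bash
mkdir -p pics; python3 - <<'E'
from bench import robot, imaging
import cv2
o=robot.get_obs()
print(o)
for n in("side","top"):
    c=imaging.get_calibration(n); print(n,c)
    cv2.imwrite(f"pics/{n}0.png",imaging.snapshot(n)[:,:,::-1])
E
```

```text
{'time': 0.0, 'joint_positions': array([-1.36709644e+00,  8.79209757e-02,  1.37224383e+00, -2.44615101e-05,
        1.68363472e+00, -1.03064369e-01]), 'qvel': array([-2.24040730e-04, -4.01162673e-04, -1.17004347e-03, -2.69216023e-03,
        5.15749236e-04,  8.37578327e-05]), 'joint_torque': array([-7.57675070e-05, -3.40178275e+01, -3.02432942e+01,  7.18917092e-02,
        3.28360533e-02, -1.62543643e-04]), 'tool_pos': array([ 0.16598981, -0.52382077,  0.22932804]), 'ee_rot': array([-3.13939499e+00, -2.02864466e-04,  3.06761307e-01]), 'wrist_force': array([ 0.15520774, -0.37133967, -0.99242429]), 'wrist_torque': array([-0.00244696,  0.00417372,  0.03400039]), 'finger_force': 0.0, 'width': 0.09361931917334584}
side {'intrinsics': array([[517.48880045,   0.        , 276.66663903],
       [  0.        , 517.48880045, 215.87373049],
       [  0.        ,   0.        ,   1.        ]]), 'k1': 0.06444031792381356, 'position': array([ 0.01222948, -1.02779982,  0.85583437]), 'rotation': array([ 0.97579249, -0.01596249, -0.50774468])}
top {'intrinsics': array([[510.93129666,   0.        , 281.16741519],
       [  0.        , 510.93129666, 213.47331631],
       [  0.        ,   0.        ,   1.        ]]), 'k1': -0.03611255982786358, 'position': array([ 0.31487913, -0.03874817,  1.3638639 ]), 'rotation': array([ 0.20971792, -0.00321467, -1.61646387])}
```

View pics/side0.png

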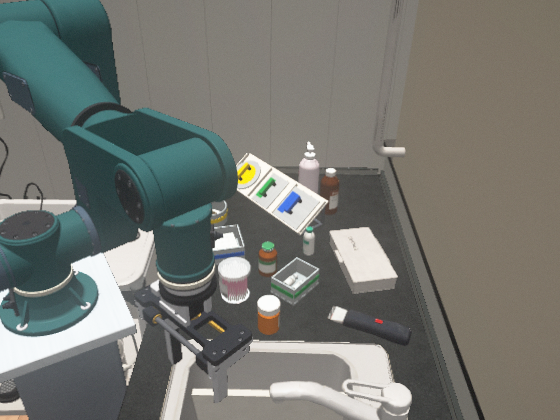

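View pics/top0.png

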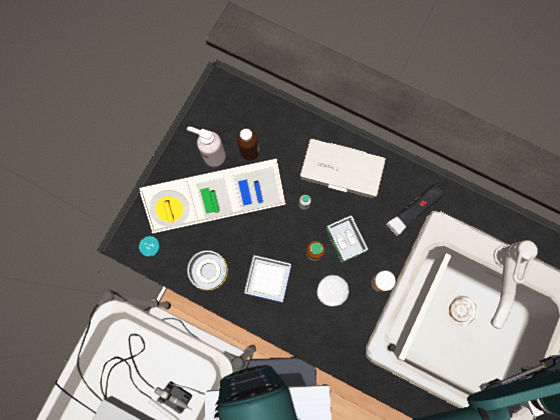

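```bash
cat > h.py <<'E'
import numpy as np, cv2
from scipy.spatial.transform import Rotation as R
from scipy.optimize import least_squares
from bench import robot, imaging
C={n:imaging.get_calibration(n) for n in("side","top")}
def proj(n,P):
    c=C[n]; q=(np.atleast_2d(P)-c["position"])@R.from_euler("xyz",c["rotation"]).as_matrix()
    s=np.c_[q[:,0]/-q[:,2],-q[:,1]/-q[:,2]]; s=s*(1+c["k1"]*(s**2).sum(1,keepdims=True))
    K=c["intrinsics"]; return s*[K[0,0],K[1,1]]+K[:2,2]
def onz(n,uv,z):
    return least_squares(lambda p:(proj(n,[p[0],p[1],z])-uv)[0],[.4,0]).x
def tri(a,b):  # a side uv, b top uv
    r=least_squares(lambda p:np.r_[(proj("side",p)-a)[0],(proj("top",p)-b)[0]],[.4,0,.05]); return r.x,np.abs(r.fun).max()
E
python3 - <<'E'
from h import *
t=cv2.imread("pics/top0.png");s=cv2.imread("pics/side0.png")
cv2.imwrite("pics/topc.png",cv2.resize(t[130:330,130:396],None,fx=3,fy=3,interpolation=cv2.INTER_CUBIC))
cv2.imwrite("pics/sidec.png",cv2.resize(s[140:340,200:400],None,fx=3,fy=3,interpolation=cv2.INTER_CUBIC))
for k,uv,z in [("stand",(212,195),.05),("round",(208,270),.048),("sq",(268,278),.048),("obl",(347,238),.048),("teal",(149,246),.028),("buds",(333,291),.082),("pill",(383,281),.076),("viald",(316,250),.085),("ear",(305,202),.078),("iod",(248,137),.135),("soap",(208,145),.12)]: print(k,onz("top",uv,z).round(3))
E
```

```text
stand [0.652 0.125]
round [0.454 0.139]
sq [ 0.427 -0.014]
obl [ 0.521 -0.224]
teal [0.527 0.297]
buds [ 0.384 -0.175]
pill [ 0.404 -0.303]
viald [ 0.489 -0.139]
ear [ 0.616 -0.118]
iod [0.778 0.021]
soap [0.767 0.124]
```

View pics/topc.png

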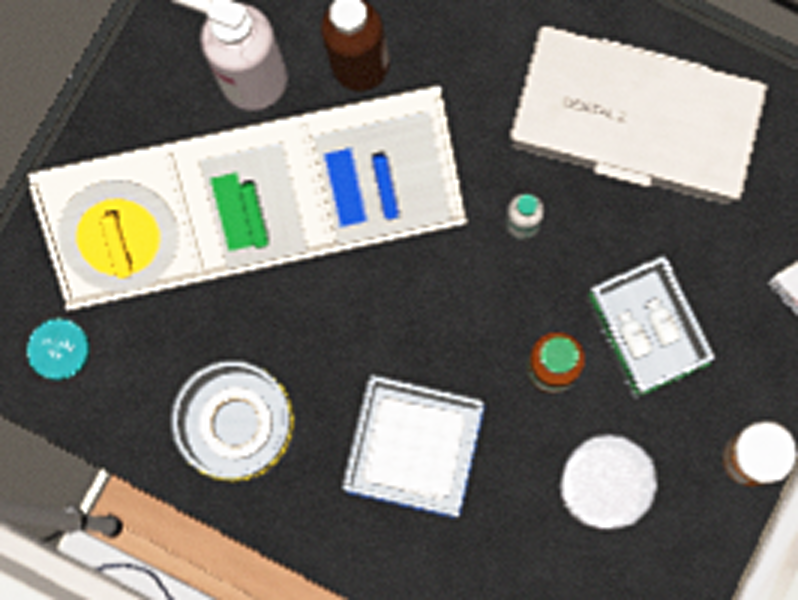

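View pics/sidec.png

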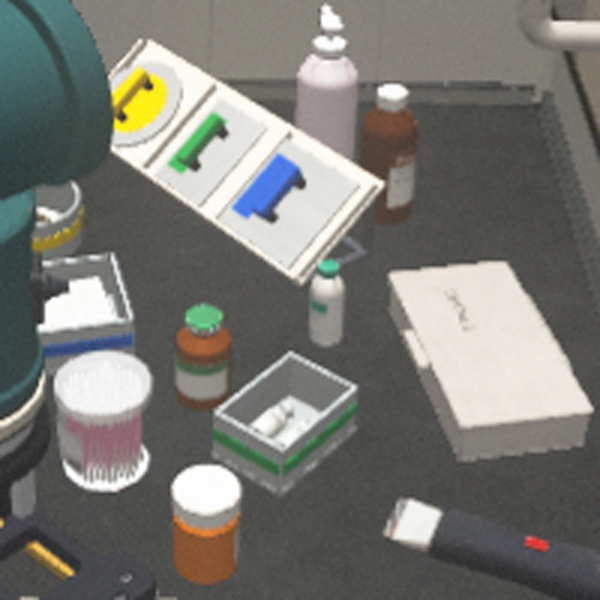

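```bash
cat >> h.py <<'E'
def cr(u,v): return np.array([130+(u+.5)/3-.5,130+(v+.5)/3-.5])
def sr(u,v): return np.array([200+(u+.5)/3-.5,140+(v+.5)/3-.5])
def rect(P,a,b,z): return np.array([[sx*a/2,sy*b/2,z] for sx,sy in((1,1),(1,-1),(-1,-1),(-1,1))])@P[1].T+P[0]
def wire(img,n,pts,col,f,off):
    p=((proj(n,pts)-off+.5)*f-.5).round().astype(int); cv2.polylines(img,[p],True,col,1,cv2.LINE_AA)
E
cat > fit.py <<'E'
from h import *
print("tri TR,BR", tri(sr(382,185),cr(440,88)), tri(sr(305,283),cr(466,222)))
tc=np.array([cr(30,175),cr(440,88),cr(466,222),cr(70,308)]); sc=np.array([sr(382,185),sr(305,283),sr(150,39)])
h=np.tan(np.radians(35))
# corners in stand frame: width 362, depth d, top z .095
def corners(p):
    x,y,w,d,zt,zb=p
    l=np.array([[d/2,.181,zt],[d/2,-.181,zt],[-d/2,-.181,zb],[-d/2,.181,zb]])
    return l@R.from_euler("z",w).as_matrix().T+[x,y,0]
def f(p):
    c=corners(p); return np.r_[(proj("top",c)-tc).ravel(),(proj("side",c[[1,2,0]])-sc).ravel()]
r=least_squares(f,[.65,.12,.1,.115,.095,.015]);p=r.x;print(p.round(4),r.fun.round(1))
x,y,w,d,zt,zb=p
Rs=(R.from_euler("z",w)*R.from_euler("y",-35,degrees=True)).as_matrix()
c0=np.array([x,y,(zt+zb)/2]); print("slope",np.degrees(np.arctan2(zt-zb,d)))
t=cv2.imread("pics/topc.png");s=cv2.imread("pics/sidec.png")
for k,yy,col in(("sq",-.12,(0,0,255)),("ob",0,(255,0,255)),("rd",.12,(0,0,0))):
    P=(c0+Rs@[0,yy,0],Rs)
    for z in(.005-.005,.017,.033):
        a,b=((.058,.014) if z else (.104,.074 if k=="ob" else .104))
        wire(t,"top",rect(P,a,b,z),col,3,[130,130]); wire(s,"side",rect(P,a,b,z),col,3,[200,140])
cv2.imwrite("pics/ov.png",np.hstack([cv2.resize(t[60:330,0:480],None,fx=1,fy=1),s[20:290,100:420]]))
E
python3 fit.py
```

```text
tri TR,BR (array([ 0.73024553, -0.04900529,  0.09155651]), np.float64(0.21816750834591403)) (array([ 0.63095494, -0.06974994,  0.02559057]), np.float64(2.029972526847075))
[0.6485 0.1185 0.1786 0.1032 0.0927 0.0252] [ 0.   0.5  0.4 -0.4  0.4 -1.5 -0.1 -0.8  0.9 -0.3 -2.6  0.5 -0.6  0.4]
slope 33.19736426318946
```

View pics/ov.png

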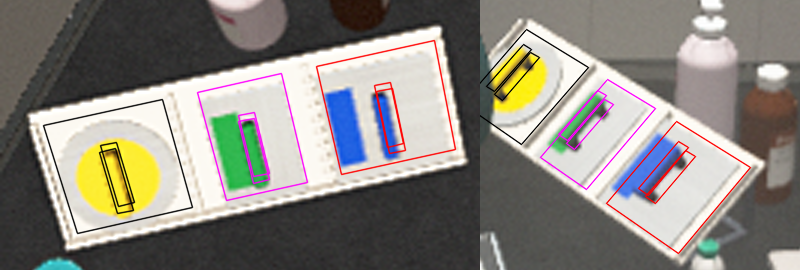

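```bash
python3 - <<'E'
from h import *
t=cv2.imread("pics/top0.png");s=cv2.imread("pics/side0.png")
T=[(154,188),(196,180),(242,172)];S=[(232,158),(254,174),(276,186)]
rows=[]
for im,o in((t,T),(s,S)):
    rows.append(np.hstack([cv2.resize(im[v:v+36,u:u+33],None,fx=8,fy=8,interpolation=cv2.INTER_NEAREST) for u,v in o]))
cv2.imwrite("pics/hz.png",np.vstack(rows)); print(np.vstack(rows).shape)
E
```

```text
(576, 792, 3)
```

View pics/hz.png

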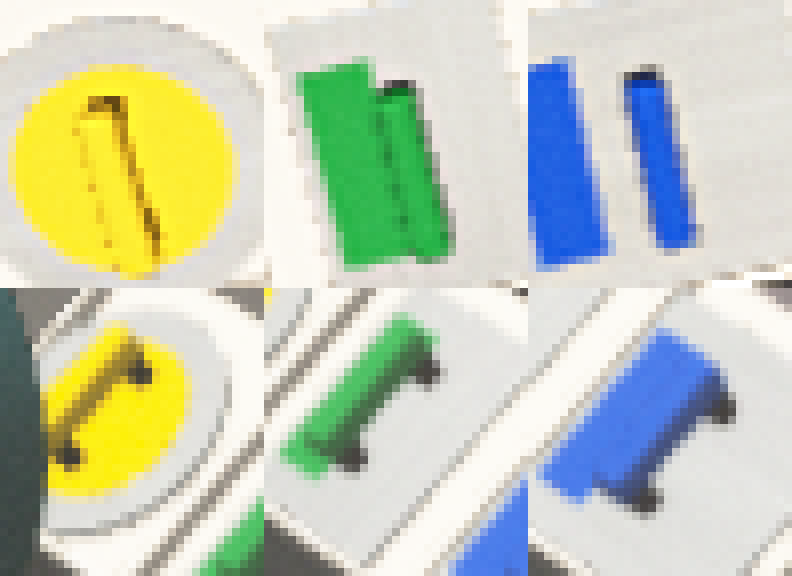

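```bash
cat > fit2.py <<'E'
from h import *
np.set_printoptions(suppress=True,precision=4)
L={"sq":((255.9,182),(260.25,202.5),(294.9,206.0)),"ob":((212,191),(216.25,211.75),(269.1,189.25)),"rd":((166.1,201.75),(170.4,221.9),(244.5,173.2))}
for k,(u,l,s) in L.items():
    def f(p):
        M=(R.from_euler("z",p[3])*R.from_euler("y",-35,degrees=True)).as_matrix(); q=np.array([[.029,0,.033],[-.029,0,.033],[0,-.003,.008]])@M.T+p[:3]
        return np.r_[(proj("top",q[:2])-[u,l]).ravel(),(proj("side",q[2])-s)[0]]
    r=least_squares(f,[.65,.12,.06,.18]);print(k,r.x,r.fun.round(1))
    w=.1786;d=r.x[:3]-[.6485,.1185,.059]; Rs=(R.from_euler("z",w)*R.from_euler("y",-35,degrees=True)).as_matrix(); print("  in stand-face frame",d@Rs)
T={"sq":(.1,.1,[(371,376),(484,402),(459,516),(344,490)],[]),"ob":(.1,.07,[(592,290),(665,258),(714,355),(640,392)],[(293,353),(357,388),(279,448),(215,410)])}
for k,(a,b,t,s) in T.items():
    t=np.array([cr(*q) for q in t]); s=np.array([sr(*q) for q in s]).reshape(-1,2)
    best=None
    for w0 in np.arange(0,3.1,.26):
        def f(p):
            q=rect((np.array([p[0],p[1],0]),R.from_euler("z",p[2]).as_matrix()),a,b,p[3])
            A=proj("top",q); e=[(A-x)[np.argmin(((A-x)**2).sum(1))] for x in t]
            A=proj("side",q); e+=[(A-x)[np.argmin(((A-x)**2).sum(1))] for x in s]
            return np.r_[np.ravel(e),(p[3]-.048)*(3000 if not len(s) else 1)]
        r=least_squares(f,[*onz("top",t.mean(0),.048),w0,.048])
        if best is None or r.cost<best.cost: best=r
    print(k,best.x,best.fun.round(1))
print("rd",onz("top",cr(230.7,419),.048))
E
python3 fit2.py
```

```text
sq [0.6622 0.005  0.0625 0.1772] [-0.1  0.   0.   0.2  0.2 -0. ]
  in stand-face frame [-0.0035 -0.1141  0.0067]
ob [0.6429 0.1177 0.0623 0.1301] [-0.2  0.3 -0.   0.3  0.7 -0.1]
  in stand-face frame [-0.0027  0.0002  0.006 ]
rd [0.6206 0.2345 0.0635 0.0926] [-0.2 -0.  -0.   0.6  0.7 -0.1]
  in stand-face frame [-0.0031  0.1191  0.0076]
sq [ 0.4265 -0.0138  1.3038  0.048 ] [ 0.   0.   0.1 -0.2 -0.1  0.1 -0.   0.  -0. ]
ob [ 0.5234 -0.2251  3.5056  0.0497] [ 0.1 -1.3 -0.  -1.  -0.1  1.3  0.2 -0.4 -1.  -0.6  0.4 -0.3  0.6  0.9
 -1.2  0.3  0. ]
rd [0.4562 0.1429]
```

```bash
cat > go.py <<'E'
from h import *
np.set_printoptions(suppress=True,precision=4)
LID={"sq":([.6622,.005,.0625],.177),"ob":([.6429,.1177,.0623],.16),"rd":([.6206,.2345,.0635],.14)}
def lidpose(k,off):   # TCP pose with grasp axis over lid in the stand; off = TCP height along lid normal
    p,w=LID[k]; M=R.from_euler("z",w)*R.from_euler("y",-35,degrees=True)
    return np.array(p)+M.apply([0,0,off]), M*R.from_euler("x",np.pi)
def down(x,y,z,w): return np.array([x,y,z]),R.from_euler("z",w)*R.from_euler("x",np.pi)
def delta(*poses):
    o=robot.get_obs(); p,Q=o["tool_pos"],R.from_euler("xyz",o["ee_rot"])
    print("t",o["time"],"tcp",p,o["ee_rot"],"w",o["width"],"F",o["wrist_force"],o["finger_force"],"q",o["joint_positions"])
    for P,W in poses:
        P=np.array(P); print("shift",Q.inv().apply(P-p),"turn",(Q.inv()*W).as_rotvec()); p,Q=P,W
E
python3 -c "
from go import *
delta(down(.40,-.2,.24,.25),lidpose('sq',.135),lidpose('sq',.036))"
```

```text
t 0.1 tcp [ 0.166  -0.5239  0.2294] [-3.1396 -0.0001  0.3068] w 0.09409874382438767 F [-0.4146  0.0591  0.2331] 0.0 q [-1.3671  0.0879  1.3721 -0.0001  1.6836 -0.1031]
shift [ 0.3209 -0.2381 -0.0101] turn [-0.002  -0.0001  0.0568]
shift [ 0.2275 -0.1394  0.0669] turn [-0.0223  0.6106  0.0707]
shift [ 0.    -0.     0.099] turn [0. 0. 0.]
```

Call:
{"fn": "drive_tool", "kwargs": {
  "series": [
    [0.094, [0.05, -0.037, -0.01], [0, 0, 0]],
    [0.08, [0.1, -0.074, -0.01], [0, 0, 0.01]],
    [0.06, [0.15, -0.111, -0.01], [0, 0, 0.02]],
    [0.044, [0.2, -0.148, -0.01], [0, 0, 0.03]],
    [0.044, [0.25, -0.185, -0.01], [0, 0, 0.05]]
  ]
}}

```text
time: 0.72
tool_pos: [0.3492, -0.2706, 0.2401]
ee_rot: [-3.141, 0.0, 0.256]
wrist_force: [1.3, -0.5, -0.7]
width: 0.0577
finger_force: 0.0
```

```bash
python3 -c "
from go import *
delta(lidpose('sq',.135),lidpose('sq',.036))"
```

```text
t 0.725 tcp [ 0.3492 -0.2706  0.2401] [-3.1414  0.      0.2557] w 0.0577460759252648 F [ 1.3199 -0.5157 -0.6664] 0.0 q [-0.7878 -0.1583  1.5896  0.0001  1.7104  0.5273]
shift [ 0.2953 -0.1935  0.067 ] turn [-0.0242  0.6106  0.0762]
shift [ 0.    -0.     0.099] turn [0. 0. 0.]
```

Call:
{"fn": "drive_tool", "kwargs": {
  "series": [
    [0.044, [0.05, -0.033, 0.0], [0, 0.1, 0.01]],
    [0.044, [0.1, -0.065, 0.01], [0, 0.24, 0.02]],
    [0.044, [0.15, -0.1, 0.025], [-0.01, 0.37, 0.04]],
    [0.044, [0.2, -0.135, 0.04], [-0.02, 0.5, 0.06]],
    [0.044, [0.25, -0.165, 0.055], [-0.024, 0.611, 0.076]]
  ]
}}

```text
time: 1.35
tool_pos: [0.5489, -0.0479, 0.1851]
ee_rot: [-3.141, -0.615, 0.177]
wrist_force: [0.7, -0.7, 0.4]
width: 0.0441
finger_force: 0.0
```

```bash
python3 -c "
from go import *
delta(lidpose('sq',.135),lidpose('sq',.036))"
```

```text
t 1.35 tcp [ 0.5489 -0.0479  0.1851] [-3.1414 -0.6152  0.1772] w 0.04408084449211734 F [ 0.7041 -0.7233  0.3569] 0.0 q [-0.3716 -0.279   1.9154  0.3674  0.9947  0.901 ]
shift [ 0.0286 -0.0321  0.0349] turn [-0.0003 -0.0044  0.0001]
shift [ 0.    -0.     0.099] turn [0. 0. 0.]
```

Call:
{"fn": "drive_tool", "kwargs": {
  "series": [
    [0.044, [0.028, -0.031, 0.02], [0, -0.004, 0]],
    [0.044, [0.028, -0.031, 0.05], [0, -0.004, 0]],
    [0.044, [0.028, -0.031, 0.075], [0, -0.004, 0]],
    [0.044, [0.028, -0.031, 0.075], [0, -0.004, 0]]
  ]
}}

```text
time: 1.85
tool_pos: [0.6065, -0.0063, 0.1367]
ee_rot: [-3.139, -0.602, 0.178]
wrist_force: [0.3, 0.4, -0.1]
width: 0.0437
finger_force: 0.0
```

```bash
python3 -c "
from go import *
delta(lidpose('sq',.036))
t=imaging.snapshot('top')[150:250,140:320,::-1];s=imaging.snapshot('side')[140:310,200:345,::-1]
t=cv2.resize(t,None,fx=3,fy=3,interpolation=2);s=cv2.resize(s,None,fx=2,fy=2,interpolation=2)
a=np.zeros((340,830,3),np.uint8)[:, :830];a[:300,:540]=t;a[:340,540:830]=s;cv2.imwrite('pics/g1.png',a[:,:800])"
```

```text
t 1.85 tcp [ 0.6065 -0.0063  0.1367] [-3.139  -0.6016  0.1781] w 0.04370517848097071 F [ 0.2821  0.4233 -0.1314] 0.0 q [-0.2262 -0.1075  1.8694  0.3066  0.8414  1.0235]
shift [ 0.0045 -0.0012  0.0574] turn [-0.0032  0.0093  0.0009]
```

View pics/g1.png

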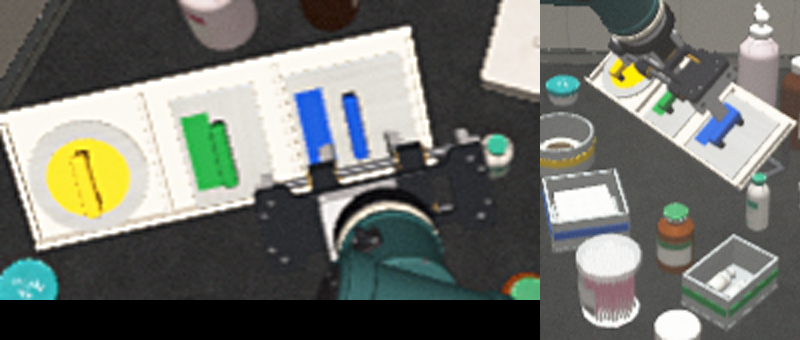

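Call:
{"fn": "drive_tool", "kwargs": {
  "series": [
    [0.044, [0.0045, -0.001, 0.02], [-0.003, 0.009, 0]],
    [0.044, [0.0045, -0.001, 0.04], [-0.003, 0.009, 0]],
    [0.044, [0.0045, -0.001, 0.05], [-0.003, 0.009, 0]],
    [0.044, [0.0045, -0.001, 0.057], [-0.003, 0.009, 0]],
    [0.044, [0.0045, -0.001, 0.057], [-0.003, 0.009, 0]]
  ]
}}

```text
time: 2.58
tool_pos: [0.6434, 0.0001, 0.0961]
ee_rot: [3.138, -0.616, 0.178]
wrist_force: [0.3, -0.8, -0.2]
width: 0.044
finger_force: 0.0
```

```bash
python3 -c "
from go import *
delta(lidpose('sq',.036))"
```

```text
t 2.575 tcp [0.6434 0.0001 0.0961] [ 3.1384 -0.6164  0.1783] w 0.04404467493985986 F [ 0.2876 -0.7689 -0.2012] 0.0 q [-0.194   0.0126  1.8491  0.3194  0.7212  1.0191]
shift [-0.0034 -0.0015  0.0026] turn [ 0.0024 -0.0055  0.0011]
```

Call:
{"fn": "drive_tool", "kwargs": {
  "series": [
    [0.044, [-0.003, -0.001, 0.002], [0, 0, 0]],
    [0.0, [-0.003, -0.001, 0.002], [0, 0, 0]],
    [0.0, [-0.003, -0.001, 0.002], [0, 0, 0]],
    [0.0, [-0.003, -0.001, 0.002], [0, 0, 0]],
    [0.0, [-0.003, -0.001, 0.002], [0, 0, 0]]
  ]
}}

```text
time: 3.2
tool_pos: [0.6422, 0.0007, 0.0928]
ee_rot: [3.138, -0.617, 0.179]
wrist_force: [-0.6, -0.5, -0.3]
width: 0.0134
finger_force: 30.0
```

```bash
python3 -c "
from go import *
delta(lidpose('sq',.036))"
```

```text
t 3.2 tcp [0.6422 0.0007 0.0928] [ 3.1378 -0.617   0.1786] w 0.01342260980366699 F [-0.5921 -0.4647 -0.3139] 30.00019669532776 q [-0.1929  0.0133  1.8558  0.3211  0.7132  1.0169]
shift [-0.0006 -0.0007  0.0006] turn [ 0.0029 -0.0061  0.0013]
```

Call:
{"fn": "drive_tool", "kwargs": {
  "series": [
    [0.0, [0, 0, -0.01], [0, 0, 0]],
    [0.0, [0, 0, -0.03], [0, 0, 0]],
    [0.0, [0, 0, -0.06], [0, 0, 0]],
    [0.0, [0, 0, -0.1], [0, 0, 0]],
    [0.0, [0, 0, -0.11], [0, 0, 0]]
  ]
}}

```text
time: 3.82
tool_pos: [0.579, -0.0103, 0.185]
ee_rot: [3.136, -0.62, 0.179]
wrist_force: [0.2, -0.7, -1.9]
width: 0.0133
finger_force: 30.0
```

```bash
python3 -c "
from go import *
delta(down(.4265,-.0138,.135,-.267))"
```

```text
t 3.825 tcp [ 0.579  -0.0103  0.185 ] [ 3.1364 -0.6195  0.1794] w 0.013343756663149783 F [ 0.2249 -0.6779 -1.8829] 29.999704957008362 q [-0.2512 -0.223   1.8739  0.2997  0.9357  1.032 ]
shift [-0.1517 -0.0235 -0.0469] turn [-0.1333 -0.6101  0.4303]
```

Call:
{"fn": "drive_tool", "kwargs": {
  "series": [
    [0.0, [-0.03, -0.004, -0.02], [-0.02, -0.1, 0.07]],
    [0.0, [-0.07, -0.009, -0.03], [-0.05, -0.24, 0.16]],
    [0.0, [-0.1, -0.015, -0.038], [-0.08, -0.36, 0.25]],
    [0.0, [-0.13, -0.02, -0.043], [-0.11, -0.49, 0.345]],
    [0.0, [-0.151, -0.0235, -0.047], [-0.133, -0.61, 0.43]]
  ]
}}

```text
time: 4.45
tool_pos: [0.4256, -0.0129, 0.1322]
ee_rot: [3.141, 0.009, -0.268]
wrist_force: [0.1, 0.5, -2.7]
width: 0.0138
finger_force: 30.0
```

Call:
{"fn": "drive_tool", "kwargs": {
  "series": [
    [0.0, [0, 0, 0], [0, 0, 0]],
    [0.0, [0, 0, 0], [0, 0, 0]]
  ]
}}

```text
time: 4.7
tool_pos: [0.4274, -0.0133, 0.1329]
ee_rot: [-3.141, 0.002, -0.265]
wrist_force: [-0.2, -0.0, -2.1]
width: 0.0137
finger_force: 30.0
```

```bash
python3 -c "
from go import *
delta(down(.4265,-.0138,.135,-.267))
t=imaging.snapshot('top')[:,:,::-1];s=imaging.snapshot('side')[:,:,::-1]
cv2.imwrite('pics/t2.png',t);cv2.imwrite('pics/s2.png',s)
t=cv2.resize(t[230:320,230:310],None,fx=5,fy=5,interpolation=2);s=cv2.resize(s[190:280,190:260],None,fx=5,fy=5,interpolation=2)
cv2.imwrite('pics/g2.png',np.hstack([t,s]))"
```

```text
t 4.7 tcp [ 0.4274 -0.0133  0.1329] [-3.1407  0.0025 -0.2652] w 0.013721294207320564 F [-0.2063 -0.0074 -2.1082] 29.999614655971527 q [-0.1647 -0.148   1.7944  0.0011  1.4976  1.6712]
shift [-0.0007  0.0007 -0.0021] turn [-0.0009  0.0025  0.0018]
```

View pics/g2.png

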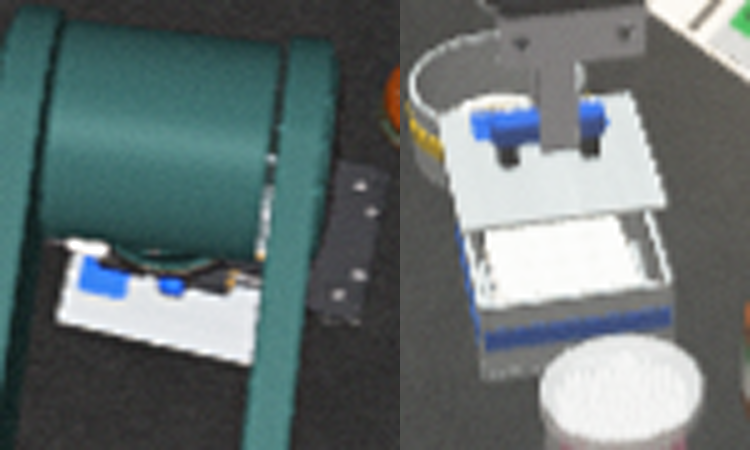

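```bash
cat >> go.py <<'E'
def g(uv,f,o): return (np.array(uv)+.5)/f-.5+np.array(o)
def fitrect(a,b,x0,obs):  # obs: (cam, corner idx, z, uv); x0=(x,y,w)
    def f(p):
        M=R.from_euler("z",p[2]).as_matrix()
        return np.ravel([proj(n,rect((np.array([p[0],p[1],0]),M),a,b,z)[i])[0]-uv for n,i,z,uv in obs])
    r=least_squares(f,x0); return r.x,r.fun.round(1)
E
python3 - <<'E'
from go import *
G=lambda u,v:g((u-400,v),5,(190,190)); T=lambda u,v:g((u,v),5,(230,230))
q=rect((np.array([.4265,-.0138,0]),R.from_euler("z",-.267).as_matrix()),.104,.104,.097)
print(((proj("side",q)-[190,190]+.5)*5+[400,0]).round(0)); print(((proj("top",q)-[230,230]+.5)*5).round(0))
print("lid",fitrect(.104,.104,[.4265,-.0138,-.267],[("side",2,.097,G(666,209)),("side",3,.097,G(467,230)),("side",1,.102,G(632,95)),]))
print("lid top",fitrect(.104,.104,[.4265,-.0138,-.267],[("top",2,.099,T(252,363)),("top",3,.099,T(58,322))]))
print("dish side",fitrect(.1,.1,[.4265,-.0138,-.267],[("side",2,.048,G(671,290)),("side",3,.048,G(482,308))]))
E
```

```text
[[638.  99.]
 [675. 210.]
 [467. 237.]
 [442. 122.]]
[[111. 110.]
 [315. 156.]
 [269. 362.]
 [ 62. 315.]]
lid (array([ 0.4251, -0.0115,  1.3007]), array([ 0.8, -0.1, -1.1,  1. ,  0.4, -1.2]))
lid top (array([ 0.4248, -0.008 , -0.2511]), array([ 1.4,  0.3, -1.4, -0.3]))
dish side (array([ 0.4306, -0.0149,  1.2426]), array([ 0.9, -0.2, -0.8,  0.1]))
```

Call:
{"fn": "drive_tool", "kwargs": {
  "series": [
    [0.0, [0.0045, 0.001, 0], [0, 0, 0]],
    [0.0, [0.0045, 0.001, 0.015], [0, 0, 0]],
    [0.0, [0.0045, 0.001, 0.03], [0, 0, 0]],
    [0.0, [0.0045, 0.001, 0.034], [0, 0, 0]],
    [0.0, [0.0045, 0.001, 0.034], [0, 0, 0]]
  ]
}}

```text
time: 5.42
tool_pos: [0.4306, -0.0154, 0.0985]
ee_rot: [-3.141, 0.005, -0.266]
wrist_force: [-0.1, -0.2, -2.4]
width: 0.0137
finger_force: 30.0
```

```bash
python3 -c "
from go import *
delta(down(.4315,-.0155,.084,-.267))
t=imaging.snapshot('top')[:,:,::-1];s=imaging.snapshot('side')[:,:,::-1]
cv2.imwrite('pics/s3.png',s)
t=cv2.resize(t[230:320,230:310],None,fx=5,fy=5,interpolation=2);s=cv2.resize(s[200:270,200:255],None,fx=7,fy=7,interpolation=2)
s=cv2.copyMakeBorder(s,0,0,0,0,0);cv2.imwrite('pics/g3.png',np.hstack([cv2.copyMakeBorder(t,0,40,0,0,0),s]))"
```

```text
t 5.425 tcp [ 0.4306 -0.0154  0.0985] [-3.1414  0.005  -0.2663] w 0.013657369059184658 F [-0.118  -0.224  -2.4084] 29.99953418970108 q [-0.168  -0.1122  1.8338  0.0007  1.4249  1.669 ]
shift [ 0.001  -0.0001  0.0145] turn [-0.0002  0.005   0.0007]
```

View pics/g3.png

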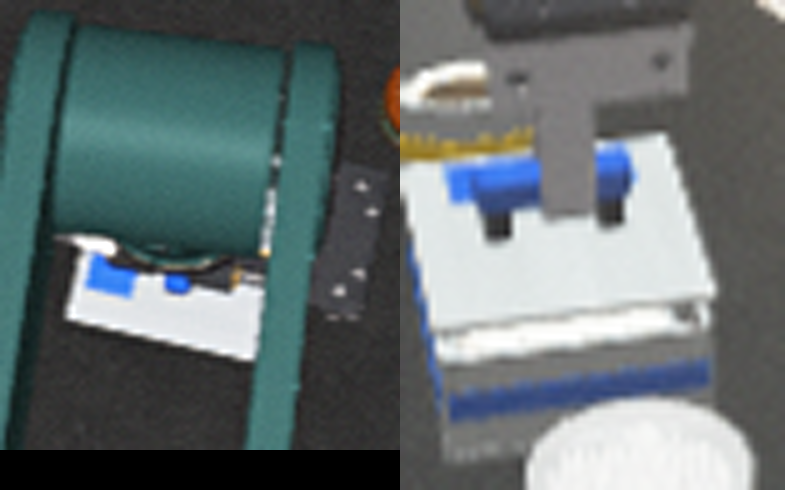

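Call:
{"fn": "drive_tool", "kwargs": {
  "series": [
    [0.0, [0.0, 0, 0.003], [0, 0, 0]],
    [0.0, [0.0, 0, 0.006], [0, 0, 0]],
    [0.0, [0.0, 0, 0.009], [0, 0, 0]],
    [0.0, [0.0, 0, 0.011], [0, 0, 0]],
    [0.0, [0.0, 0, 0.011], [0, 0, 0]]
  ]
}}

```text
time: 6.15
tool_pos: [0.4309, -0.0155, 0.0881]
ee_rot: [-3.141, 0.004, -0.266]
wrist_force: [-1.0, -0.3, -1.3]
width: 0.0136
finger_force: 30.0
```

Call:
{"fn": "drive_tool", "kwargs": {
  "series": [
    [0.0, [0.0, 0, 0.001], [0, 0, 0]],
    [0.0, [0.0, 0, 0.0015], [0, 0, 0]],
    [0.0, [0.0, 0, 0.0015], [0, 0, 0]]
  ]
}}

```text
time: 6.52
tool_pos: [0.4311, -0.0155, 0.0874]
ee_rot: [-3.141, 0.003, -0.266]
wrist_force: [-3.4, 1.3, 3.9]
width: 0.0138
finger_force: 30.0
```

Call:
{"fn": "drive_tool", "kwargs": {
  "series": [
    [0.0, [-0.001, 0, 0.0], [0, 0, 0]],
    [0.0, [-0.002, 0, 0.0], [0, 0, 0]],
    [0.0, [-0.002, 0, 0.0005], [0, 0, 0]],
    [0.0, [-0.002, 0, 0.001], [0, 0, 0]],
    [0.0, [-0.002, 0, 0.001], [0, 0, 0]]
  ]
}}

```text
time: 7.15
tool_pos: [0.4304, -0.0153, 0.0873]
ee_rot: [-3.141, -0.0, -0.266]
wrist_force: [1.1, -0.3, 7.1]
width: 0.0135
finger_force: 30.0
```

Call:
{"fn": "drive_tool", "kwargs": {
  "series": [
    [0.0, [0.0, 0, 0.001], [0, 0, 0]],
    [0.0, [0.0, 0.001, 0.0015], [0, 0, 0]],
    [0.0, [0.0, -0.001, 0.0015], [0, 0, 0]],
    [0.0, [0.0, 0, 0.0015], [0, 0, 0]]
  ]
}}

```text
time: 7.65
tool_pos: [0.4304, -0.0153, 0.0873]
ee_rot: [-3.141, -0.0, -0.266]
wrist_force: [-2.7, 1.5, 15.1]
width: 0.0138
finger_force: 30.0
```

```bash
python3 - <<'E'
from go import *
s0=imaging.snapshot('side');cv2.imwrite("pics/s4.png",s0[:,:,::-1]); o=robot.get_obs(); print(o["tool_pos"],o["wrist_torque"])
# column profiles through the front face, in several columns
for n in ("s3","s4"):
    s=cv2.cvtColor(cv2.imread(f"pics/{n}.png"),cv2.COLOR_BGR2GRAY)
    for c in (212,222,232): print(n,c,list(s[236:266,c]))
print(proj("side",rect((np.array([.4295,-.0145,0]),R.from_euler("z",-.267).as_matrix()),.104,.104,.048)))
E
```

```text
[ 0.4305 -0.0153  0.0873] [-0.0088  0.3361  0.006 ]
s3 212 [np.uint8(228), np.uint8(230), np.uint8(228), np.uint8(229), np.uint8(231), np.uint8(230), np.uint8(230), np.uint8(230), np.uint8(230), np.uint8(222), np.uint8(183), np.uint8(237), np.uint8(252), np.uint8(249), np.uint8(220), np.uint8(144), np.uint8(119), np.uint8(116), np.uint8(119), np.uint8(106), np.uint8(83), np.uint8(77), np.uint8(75), np.uint8(91), np.uint8(111), np.uint8(116), np.uint8(115), np.uint8(132), np.uint8(132), np.uint8(101)]
s3 222 [np.uint8(231), np.uint8(232), np.uint8(231), np.uint8(232), np.uint8(232), np.uint8(231), np.uint8(232), np.uint8(231), np.uint8(213), np.uint8(187), np.uint8(241), np.uint8(252), np.uint8(248), np.uint8(192), np.uint8(114), np.uint8(122), np.uint8(119), np.uint8(118), np.uint8(103), np.uint8(80), np.uint8(74), np.uint8(77), np.uint8(101), np.uint8(119), np.uint8(154), np.uint8(216), np.uint8(229), np.uint8(228), np.uint8(228), np.uint8(226)]
s3 232 [np.uint8(229), np.uint8(232), np.uint8(229), np.uint8(231), np.uint8(230), np.uint8(230), np.uint8(231), np.uint8(193), np.uint8(21
[... 1060 characters left out ...]
np.uint8(79), np.uint8(71), np.uint8(73), np.uint8(102), np.uint8(118), np.uint8(154), np.uint8(214), np.uint8(230), np.uint8(228), np.uint8(226), np.uint8(227)]
s4 232 [np.uint8(226), np.uint8(229), np.uint8(229), np.uint8(228), np.uint8(231), np.uint8(231), np.uint8(231), np.uint8(229), np.uint8(230), np.uint8(231), np.uint8(229), np.uint8(189), np.uint8(130), np.uint8(116), np.uint8(120), np.uint8(119), np.uint8(113), np.uint8(88), np.uint8(74), np.uint8(78), np.uint8(86), np.uint8(203), np.uint8(234), np.uint8(231), np.uint8(233), np.uint8(241), np.uint8(243), np.uint8(238), np.uint8(237), np.uint8(241)]
[[238.7892 224.1417]
 [246.1053 246.9646]
 [205.3204 252.5185]
 [200.3437 228.9835]]
```

Call:
{"fn": "drive_tool", "kwargs": {
  "series": [
    [0.0, [0.0, 0, -0.0015], [0, 0, 0]],
    [0.0, [0.0, 0, -0.0025], [0, 0, 0]],
    [0.02, [0.0, 0, -0.0025], [0, 0, 0]],
    [0.04, [0.0, 0, -0.0025], [0, 0, 0]],
    [0.044, [0.0, 0, -0.004], [0, 0, 0]]
  ]
}}

```text
time: 8.32
tool_pos: [0.4282, -0.0147, 0.0873]
ee_rot: [-3.141, 0.006, -0.266]
wrist_force: [0.6, -0.5, -1.0]
width: 0.0366
finger_force: 0.0
```

Call:
{"fn": "drive_tool", "kwargs": {
  "series": [
    [0.044, [0.0, 0, -0.02], [0, 0, 0]],
    [0.044, [0.0, 0, -0.06], [0, 0, 0]],
    [0.044, [0.0, 0, -0.1], [0, 0, 0]],
    [0.044, [0.0, 0, -0.12], [0, 0, 0]]
  ]
}}

```text
time: 8.82
tool_pos: [0.4301, -0.0152, 0.2106]
ee_rot: [-3.141, 0.001, -0.266]
wrist_force: [-0.6, -0.1, -0.8]
width: 0.0442
finger_force: 0.0
```

```bash
cat >> go.py <<'E'
_lp=lidpose
E
python3 -c "
from go import *
delta(lidpose('ob',.12),lidpose('ob',.033))
s=imaging.snapshot('side');t=imaging.snapshot('top');cv2.imwrite('pics/s5.png',s[:,:,::-1]);cv2.imwrite('pics/t5.png',t[:,:,::-1])
s=cv2.cvtColor(s,cv2.COLOR_RGB2GRAY)
for c in (212,222,232): print(c,s[240:256,c])"
```

```text
t 8.825 tcp [ 0.4301 -0.0152  0.2106] [-3.1409  0.0006 -0.2663] w 0.04420414621470029 F [-0.6424 -0.0704 -0.7905] 0.0 q [-0.1677 -0.1785  1.6649  0.0007  1.6558  1.6695]
shift [ 0.1077 -0.1557  0.0501] turn [ 0.1294  0.6019 -0.4131]
shift [ 0.    -0.     0.087] turn [0. 0. 0.]
212 [228 228 229 229 230 229 229 231 231 216 152 113 119 118 115 105]
222 [232 230 231 231 233 230 232 232 195 129 115 119 120 121 103  74]
232 [229 230 230 230 230 230 231 191 133 120 119 118 113  92  73  76]
```

```bash
sed -i '/^_lp/d; s/0.1177,.0623/.1177,.0583/; s/\.1177,\.0623/.1177,.0583/; s/\.2345,\.0635/.2345,.0590/' go.py; grep LID= go.py; python3 -c "
from go import *
delta(lidpose('ob',.13),lidpose('ob',.036))"
```

```text
LID={"sq":([.6622,.005,.0625],.177),"ob":([.6429,.1177,.0583],.16),"rd":([.6206,.2345,.0590],.14)}
t 8.925 tcp [ 0.4308 -0.0153  0.2109] [-3.1407 -0.0016 -0.2663] w 0.04417407110850356 F [-0.4905 -0.465   0.2159] 0.0 q [-0.1677 -0.1787  1.6645  0.0007  1.6541  1.6695]
shift [ 0.1017 -0.1532  0.0464] turn [ 0.1296  0.5997 -0.413 ]
shift [ 0.    -0.     0.094] turn [0. 0. 0.]
```

Call:
{"fn": "drive_tool", "kwargs": {
  "series": [
    [0.044, [0.025, -0.038, 0.01], [0.03, 0.13, -0.09]],
    [0.044, [0.05, -0.076, 0.02], [0.06, 0.27, -0.18]],
    [0.044, [0.076, -0.115, 0.035], [0.09, 0.4, -0.28]],
    [0.044, [0.1017, -0.1532, 0.0464], [0.11, 0.52, -0.36]],
    [0.044, [0.1017, -0.1532, 0.0464], [0.1296, 0.5997, -0.413]]
  ]
}}

```text
time: 9.55
tool_pos: [0.5666, 0.1079, 0.1572]
ee_rot: [-3.139, -0.602, 0.163]
wrist_force: [-0.5, 0.0, -1.2]
width: 0.0437
finger_force: 0.0
```

Call:
{"fn": "drive_tool", "kwargs": {
  "series": [
    [0.044, [0, 0, 0.01], [0, 0, 0]],
    [0.044, [0, 0, 0.03], [0, 0, 0]],
    [0.044, [0, 0, 0.05], [0, 0, 0]],
    [0.044, [0, 0, 0.05], [0, 0, 0]],
    [0.044, [0, 0, 0.05], [0, 0, 0]]
  ]
}}

```text
time: 10.18
tool_pos: [0.5962, 0.1104, 0.1206]
ee_rot: [-3.14, -0.606, 0.158]
wrist_force: [-0.4, 0.0, 0.4]
width: 0.044
finger_force: 0.0
```

```bash
python3 -c "
from go import *
delta(lidpose('ob',.036))"
```

```text
t 10.175 tcp [0.5962 0.1104 0.1206] [-3.1395 -0.6056  0.158 ] w 0.04395210335963755 F [-0.3502  0.0327  0.3566] 0.0 q [ 0.0577 -0.105   1.9032  0.0875  0.7422  1.4236]
shift [0.0032 0.0003 0.0422] turn [-0.0009  0.0052 -0.0016]
```

Call:
{"fn": "drive_tool", "kwargs": {
  "series": [
    [0.044, [0.003, 0, 0.015], [0, 0.005, 0]],
    [0.044, [0.003, 0, 0.028], [0, 0.005, 0]],
    [0.044, [0.003, 0, 0.036], [0, 0.005, 0]],
    [0.044, [0.003, 0, 0.04], [0, 0.005, 0]],
    [0.044, [0.003, 0, 0.04], [0, 0.005, 0]]
  ]
}}

```text
time: 10.8
tool_pos: [0.6208, 0.1147, 0.0888]
ee_rot: [-3.14, -0.61, 0.159]
wrist_force: [-0.1, 0.5, 1.3]
width: 0.0437
finger_force: 0.0
```

```bash
python3 -c "
from go import *
delta(lidpose('ob',.036))"
```

```text
t 10.8 tcp [0.6208 0.1147 0.0888] [-3.1396 -0.6102  0.1588] w 0.04374731613633141 F [-0.1026  0.5077  1.2808] 0.0 q [ 0.0636 -0.0123  1.8876  0.0921  0.6605  1.4199]
shift [0.0008 0.0005 0.0018] turn [-0.0013  0.0007 -0.001 ]
```

Close here, then lift along the lid normal.

Call:
{"fn": "drive_tool", "kwargs": {
  "series": [
    [0.02, [0.0005, 0.0005, 0.001], [0, 0, 0]],
    [0.0, [0.0005, 0.0005, 0.001], [0, 0, 0]],
    [0.0, [0.0005, 0.0005, 0.001], [0, 0, 0]],
    [0.0, [0.0005, 0.0005, 0.001], [0, 0, 0]],
    [0.0, [0.0005, 0.0005, 0.001], [0, 0, 0]]
  ]
}}

```text
time: 11.42
tool_pos: [0.622, 0.1141, 0.0892]
ee_rot: [-3.14, -0.612, 0.159]
wrist_force: [0.1, -1.5, 1.6]
width: 0.0136
finger_force: 30.0
```

Call:
{"fn": "drive_tool", "kwargs": {
  "series": [
    [0.0, [0, 0, -0.01], [0, 0, 0]],
    [0.0, [0, 0, -0.03], [0, 0, 0]],
    [0.0, [0, 0, -0.06], [0, 0, 0]],
    [0.0, [0, 0, -0.1], [0, 0, 0]],
    [0.0, [0, 0, -0.12], [0, 0, 0]]
  ]
}}

```text
time: 12.05
tool_pos: [0.5528, 0.1033, 0.1888]
ee_rot: [-3.139, -0.612, 0.159]
wrist_force: [-0.0, -0.0, -1.2]
width: 0.0139
finger_force: 30.0
```

```bash
python3 -c "
from go import *
delta(down(.50,-.10,.20,.25),down(.5234,-.2251,.135,.364))"
```

```text
t 12.05 tcp [0.5528 0.1033 0.1888] [-3.1392 -0.6119  0.1586] w 0.013900358841061765 F [-0.0301 -0.0394 -1.2185] 29.978337585926056 q [ 0.0443 -0.2755  1.9038  0.0863  0.9065  1.4239]
shift [-0.0625  0.1923 -0.058 ] turn [ 0.0257 -0.6115 -0.0878]
shift [-0.0083  0.127   0.065 ] turn [ 0.     0.    -0.114]
```

Call:
{"fn": "drive_tool", "kwargs": {
  "series": [
    [0.0, [-0.013, 0.04, -0.02], [0.005, -0.13, -0.02]],
    [0.0, [-0.026, 0.08, -0.035], [0.01, -0.27, -0.04]],
    [0.0, [-0.039, 0.12, -0.047], [0.017, -0.4, -0.06]],
    [0.0, [-0.052, 0.16, -0.055], [0.022, -0.53, -0.075]],
    [0.0, [-0.0625, 0.1923, -0.058], [0.0257, -0.6115, -0.0878]]
  ]
}}

```text
time: 12.68
tool_pos: [0.5008, -0.1015, 0.1989]
ee_rot: [-3.141, 0.004, 0.249]
wrist_force: [0.5, 0.3, -2.3]
width: 0.0136
finger_force: 30.0
```

```bash
cat > sil.py <<'E'
from go import *
from scipy.optimize import minimize
def sil(n,img,pts_fn,x0,box,thr):
    u0,v0,u1,v1=box; F=8
    m=(img[v0:v1,u0:u1].max(2)>thr).astype(np.uint8)
    lab=cv2.connectedComponentsWithStats(m,connectivity=4); c=(((proj(n,pts_fn(x0)).mean(0))-[u0,v0])).round().astype(int)
    k=1+np.argmax(lab[2][1:,4]); m=(lab[1]==k).astype(np.uint8)
    cs=cv2.findContours(m,cv2.RETR_EXTERNAL,cv2.CHAIN_APPROX_NONE)[0]; m=cv2.drawContours(m*0,cs,-1,1,-1)
    M=cv2.resize(m*1.,None,fx=F,fy=F,interpolation=cv2.INTER_LINEAR)>.5
    def cost(x):
        h=cv2.convexHull((((proj(n,pts_fn(x))-[u0,v0]+.5)*F-.5)).astype(np.float32)).round().astype(int)
        H=np.zeros(M.shape,np.uint8); cv2.fillConvexPoly(H,h,1); return (H.astype(bool)^M).sum()/F/F
    s=np.array([.004,.004,.05][:len(x0)])
    r=minimize(cost,x0,method="Nelder-Mead",options=dict(initial_simplex=np.vstack([x0]+[np.array(x0)+s*e for e in np.eye(len(x0))]),xatol=1e-4))
    return r.x,r.fun,m.sum()
def box(a,b): return lambda x: np.vstack([rect((np.array([x[0],x[1],0]),R.from_euler("z",x[2]).as_matrix()),a,b,z) for z in(0,.048)])
def cyl(x): 
    A=np.linspace(0,6.28,60); return np.vstack([np.c_[x[0]+.05*np.cos(A),x[1]+.05*np.sin(A),A*0+z] for z in(0,.048)])
E
python3 - <<'E'
from sil import *
t=cv2.imread("pics/top0.png"); s=cv2.imread("pics/side0.png")
for th in(75,95):
    print("sq",sil("top",t,box(.1,.1),[.4265,-.014,-.267],(238,250,300,306),th))
    print("ob",sil("top",t,box(.1,.07),[.5234,-.2251,.364],(326,210,372,265),th))
    print("rd",sil("top",t,cyl,[.456,.142],(182,246,234,296),th))
    print("ob side",sil("side",s,box(.1,.07),[.5234,-.2251,.364],(266,252,325,306),th))
E
```

```text
sq (array([ 0.4278, -0.0134, -0.2782]), np.float64(85.078125), np.uint64(1654))
ob (array([ 0.5245, -0.2266,  0.3662]), np.float64(45.296875), np.uint64(1179))
rd (array([0.4572, 0.1442]), np.float64(52.9375), np.uint64(1323))
ob side (array([ 0.5233, -0.238 , -0.0201]), np.float64(1577.359375), np.uint64(3164))
sq (array([ 0.4276, -0.0126, -0.2845]), np.float64(70.546875), np.uint64(1634))
ob (array([ 0.5247, -0.2263,  0.3728]), np.float64(52.8125), np.uint64(1128))
rd (array([0.4572, 0.1443]), np.float64(37.34375), np.uint64(1294))
ob side (array([ 0.5249, -0.2229,  0.3869]), np.float64(204.359375), np.uint64(1704))
```

Call:
{"fn": "drive_tool", "kwargs": {
  "series": [
    [0.0, [-0.002, 0.04, 0.01], [0, 0, -0.04]],
    [0.0, [-0.004, 0.08, 0.025], [0, 0, -0.08]],
    [0.0, [-0.0075, 0.126, 0.045], [0, 0, -0.118]],
    [0.0, [-0.0075, 0.126, 0.065], [0, 0, -0.118]],
    [0.0, [-0.0075, 0.126, 0.065], [0, 0, -0.118]]
  ]
}}

```text
time: 13.3
tool_pos: [0.5232, -0.2234, 0.1309]
ee_rot: [-3.137, 0.005, 0.367]
wrist_force: [-0.1, 0.4, -1.6]
width: 0.0135
finger_force: 30.0
```

```bash
python3 - <<'E'
from go import *
delta(down(.524,-.2258,.135,.368))
t=imaging.snapshot('top')[:,:,::-1];s=imaging.snapshot('side')[:,:,::-1]
cv2.imwrite("pics/s6.png",s);cv2.imwrite("pics/t6.png",t)
M=R.from_euler("z",.368).as_matrix(); P=(np.array([.524,-.2258,0]),M)
o=robot.get_obs(); w=o["ee_rot"][2]; Q=(np.r_[o["tool_pos"][:2],o["tool_pos"][2]-.036],R.from_euler("z",w).as_matrix())
f=6
t=cv2.resize(t[205:275,320:380],None,fx=f,fy=f,interpolation=2);s=cv2.resize(s[225:310,260:330],None,fx=f,fy=f,interpolation=2)
print("side lid pred",((proj("side",np.vstack([rect(Q,.104,.074,0),rect(Q,.104,.074,.005)]))-[260,225]+.5)*f+[360,0]).round())
print("dish pred",((proj("side",rect(P,.1,.07,.048))-[260,225]+.5)*f+[360,0]).round())
print("top lid pred",((proj("top",rect(Q,.104,.074,0.005))-[320,205]+.5)*f).round(), "dish", ((proj("top",rect(P,.1,.07,.048))-[320,205]+.5)*f).round())
cv2.imwrite("pics/g6.png",np.hstack([cv2.copyMakeBorder(t,0,90,0,0,0),s]))
E
```

```text
t 13.3 tcp [ 0.5232 -0.2234  0.1309] [-3.1367  0.0046  0.3669] w 0.013464495148644572 F [-0.0755  0.4031 -1.645 ] 29.97831881046295 q [-0.5031  0.1736  1.4731 -0.0004  1.5016  0.7009]
shift [-0.0001  0.0025 -0.0041] turn [-0.0049  0.0046 -0.0012]
side lid pred [[585.  93.]
 [733. 167.]
 [570. 297.]
 [419. 215.]
 [585.  84.]
 [733. 157.]
 [570. 287.]
 [419. 205.]]
dish pred [[582. 197.]
 [719. 269.]
 [566. 396.]
 [426. 317.]]
top lid pred [[ 47.  95.]
 [206.  26.]
 [313. 249.]
 [152. 321.]] dish [[ 47. 123.]
 [191.  60.]
 [290. 267.]
 [144. 332.]]
```

View pics/g6.png

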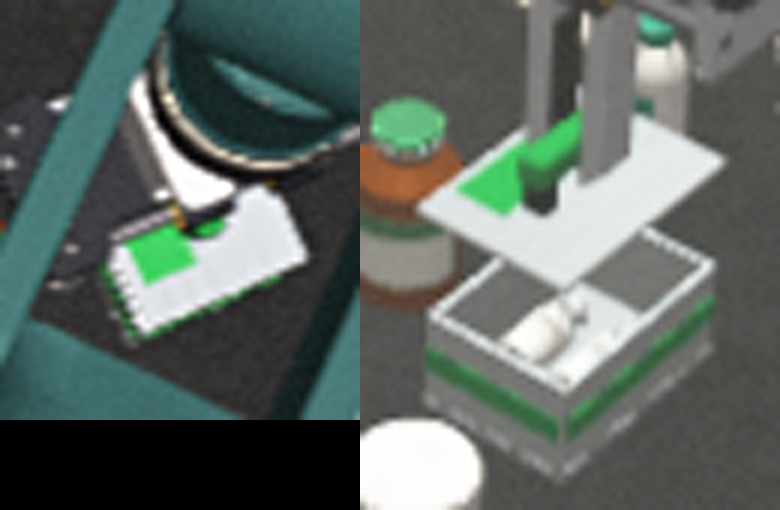

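Call:
{"fn": "drive_tool", "kwargs": {
  "series": [
    [0.0, [0.0015, 0.003, 0.01], [-0.004, 0.004, 0]],
    [0.0, [0.0015, 0.003, 0.02], [-0.004, 0.004, 0]],
    [0.0, [0.0015, 0.003, 0.028], [-0.004, 0.004, 0]],
    [0.0, [0.0015, 0.003, 0.033], [-0.004, 0.004, 0]],
    [0.0, [0.0015, 0.003, 0.033], [-0.004, 0.004, 0]]
  ]
}}

```text
time: 14.02
tool_pos: [0.5271, -0.2261, 0.0997]
ee_rot: [3.138, -0.002, 0.368]
wrist_force: [0.0, -0.2, -1.5]
width: 0.0135
finger_force: 30.0
```

```bash
python3 - <<'E'
from go import *
delta(down(.524,-.2258,.084,.368))
E
```

```text
t 14.025 tcp [ 0.5271 -0.2261  0.0997] [ 3.1384 -0.0022  0.368 ] w 0.013530858769203371 F [ 0.0274 -0.2049 -1.459 ] 29.97825801372528 q [-0.5039  0.1973  1.5095 -0.0003  1.431   0.6989]
shift [-0.0028 -0.0015  0.0157] turn [ 0.0031 -0.0022  0.    ]
```

Call:
{"fn": "drive_tool", "kwargs": {
  "series": [
    [0.0, [-0.001, -0.001, 0.003], [0, 0, 0]],
    [0.0, [-0.001, -0.001, 0.006], [0, 0, 0]],
    [0.0, [-0.001, -0.001, 0.008], [0, 0, 0]],
    [0.0, [-0.001, -0.001, 0.01], [0, 0, 0]],
    [0.0, [-0.001, -0.001, 0.01], [0, 0, 0]]
  ]
}}

```text
time: 14.65
tool_pos: [0.5261, -0.2258, 0.0902]
ee_rot: [3.138, -0.003, 0.368]
wrist_force: [-0.1, -0.1, -0.9]
width: 0.0141
finger_force: 30.0
```

Call:
{"fn": "drive_tool", "kwargs": {
  "series": [
    [0.0, [0, 0, 0.001], [0, 0, 0]],
    [0.0, [0, 0, 0.002], [0, 0, 0]],
    [0.0, [0, 0, 0.003], [0, 0, 0]],
    [0.0, [0, 0, 0.003], [0, 0, 0]]
  ]
}}

```text
time: 15.15
tool_pos: [0.5262, -0.2258, 0.0873]
ee_rot: [3.138, -0.003, 0.368]
wrist_force: [-0.7, -0.0, -0.9]
width: 0.0138
finger_force: 30.0
```

Call:
{"fn": "drive_tool", "kwargs": {
  "series": [
    [0.0, [0, 0, 0.001], [0, 0, 0]],
    [0.0, [0, 0, 0.002], [0, 0, 0]],
    [0.0, [0, 0, 0.003], [0, 0, 0]],
    [0.0, [0, 0, 0.003], [0, 0, 0]]
  ]
}}

```text
time: 15.65
tool_pos: [0.5262, -0.2258, 0.0845]
ee_rot: [3.137, -0.003, 0.368]
wrist_force: [-0.4, 0.1, -1.0]
width: 0.0134
finger_force: 30.0
```

```bash
python3 - <<'E'
from go import *
s=imaging.snapshot('side');cv2.imwrite("pics/s7.png",s[:,:,::-1]); s=cv2.cvtColor(s,cv2.COLOR_RGB2GRAY); b=cv2.cvtColor(cv2.imread("pics/side0.png"),cv2.COLOR_BGR2GRAY)
print(proj("side",rect((np.array([.524,-.2258,0]),R.from_euler("z",.368).as_matrix()),.1,.07,.048)).round(1))
for c in(276,284,290,300,310): print(c,"now",s[272:302,c],"\n was",b[272:302,c])
E
```

```text
[[296.5 257.4]
 [319.3 269.3]
 [293.8 290.6]
 [270.5 277.4]]
276 now [225 226 229 225 226 228 215 172 128 114 117 118 115 112  97  80  85  98
 112 115 120 133 142 116 107 232 253 253 253 253] 
 was [114 204 194 123 110 111 126 197 181 114 119 118 118 113  96  85  88 100
 114 116 117 134 142 118 108 232 253 253 253 253]
284 now [153 152 153 152 169 211 227 227 227 228 225 194 156 131 115 120 117 120
 107  83  82  92 108 118 112 123 134 132 103  82] 
 was [111 111 109 109 110 109 108 110 164 225 205 200 205 153 117 119 120 122
 106  83  87  91 108 116 116 122 132 130 103  80]
290 now [ 80  68  51  55  92 197 229 228 228 228 228 227 227 227 213 171 128 112
 117 117 117 109  95  83  84 100 113 114 113 127] 
 was [108 110 109 137 223 234 235 245 244 239 232 213 173 146 204 233 186 111
 118 115 115 110  90  84  83  99 111 116 117 129]
300 now [230 230 231 232 229 229 231 232 231 231 230 228 204 140 107 107 112 104
  92  79  76  84  96 109 108 110 105  96  83  83] 
 was [118 141 202 227 228 228 229 229 242 247 236 227 211 152 115 112 109 104
  92  82  77  86  97 105 108 109 106  95  84  80]
310 now [233 232 232 228 187 124 112 112 116 109  92  81  82  99 106 108 129 126
 103  85  78  75  77  75  76  80  77  77  77  77] 
 was [115 118 146 208 188 124 109 110 114 113  93  80  87  98 106 107 129 129
 105  85  79  75  78  75  76  80  78  76  78  75]
```

Call:
{"fn": "drive_tool", "kwargs": {
  "series": [
    [0.0, [0, 0, 0.001], [0, 0, 0]],
    [0.0, [0, 0, 0.002], [0, 0, 0]],
    [0.0, [0, 0, 0.002], [0, 0, 0]]
  ]
}}

```text
time: 16.08
tool_pos: [0.5263, -0.2259, 0.0844]
ee_rot: [3.137, -0.004, 0.368]
wrist_force: [-2.7, 1.1, 6.7]
width: 0.0138
finger_force: 30.0
```

Call:
{"fn": "drive_tool", "kwargs": {
  "series": [
    [0.0, [-0.001, 0, 0.001], [0, 0, 0]],
    [0.0, [-0.001, 0, 0.001], [0, 0, 0]]
  ]
}}

```text
time: 16.32
tool_pos: [0.5263, -0.2259, 0.0843]
ee_rot: [3.136, -0.006, 0.368]
wrist_force: [-2.4, 3.0, 8.8]
width: 0.0138
finger_force: 30.0
```

Call:
{"fn": "drive_tool", "kwargs": {
  "series": [
    [0.0, [0, 0, -0.0015], [0, 0, 0]],
    [0.0, [0, 0, -0.002], [0, 0, 0]],
    [0.02, [0, 0, -0.002], [0, 0, 0]],
    [0.04, [0, 0, -0.002], [0, 0, 0]],
    [0.044, [0, 0, -0.002], [0, 0, 0]]
  ]
}}

```text
time: 16.95
tool_pos: [0.5249, -0.2263, 0.0828]
ee_rot: [3.138, -0.002, 0.368]
wrist_force: [-0.7, 0.5, -0.6]
width: 0.0364
finger_force: 0.0
```

Call:
{"fn": "drive_tool", "kwargs": {
  "series": [
    [0.044, [0, 0, -0.02], [0, 0, 0]],
    [0.044, [0, 0, -0.06], [0, 0, 0]],
    [0.044, [0, 0, -0.1], [0, 0, 0]],
    [0.044, [0, 0, -0.13], [0, 0, 0]]
  ]
}}

```text
time: 17.45
tool_pos: [0.525, -0.2261, 0.2153]
ee_rot: [3.136, -0.004, 0.368]
wrist_force: [0.2, -0.7, -0.6]
width: 0.0437
finger_force: 0.0
```

```bash
python3 - <<'E'
from go import *
delta(down(.5,.02,.22,.25),lidpose('rd',.13),lidpose('rd',.036))
s=imaging.snapshot('side');cv2.imwrite("pics/s8.png",s[:,:,::-1]); s=cv2.cvtColor(s,cv2.COLOR_RGB2GRAY)
for c in(276,284,290,300,310): print(c,"now",s[272:292,c])
E
```

```text
t 17.45 tcp [ 0.525  -0.2261  0.2153] [ 3.136  -0.004   0.3679] w 0.04369190849137533 F [ 0.1502 -0.6814 -0.5959] 0.0 q [-0.5056  0.1338  1.3496 -0.0005  1.6513  0.6973]
shift [ 0.0652 -0.2386 -0.0058] turn [ 0.0053 -0.0044  0.1179]
shift [ 0.0958 -0.1862  0.0545] turn [-0.0336  0.6102  0.1066]
shift [-0.    -0.     0.094] turn [0. 0. 0.]
276 now [213 219 226 226 227 230 219 181 128 117 116 119 117 112  92  85  87 100
 113 117]
284 now [154 153 150 152 170 212 227 226 226 228 225 197 159 134 118 118 118 122
 103  85]
290 now [ 84  69  58  60  96 195 228 226 226 227 229 228 226 227 216 171 129 109
 115 114]
300 now [231 232 232 231 232 228 231 231 231 231 230 229 207 149 107 109 110 105
  92  81]
310 now [232 232 232 229 194 134 111 111 116 110  90  80  87 100 106 108 129 130
 107  85]
```

Call:
{"fn": "drive_tool", "kwargs": {
  "series": [
    [0.044, [0.013, -0.048, -0.002], [0, 0, 0.02]],
    [0.044, [0.026, -0.096, -0.004], [0, 0, 0.05]],
    [0.044, [0.04, -0.145, -0.005], [0, 0, 0.08]],
    [0.044, [0.053, -0.195, -0.006], [0, 0, 0.1]],
    [0.044, [0.065, -0.238, -0.006], [0.005, -0.004, 0.118]]
  ]
}}

```text
time: 18.12
tool_pos: [0.499, 0.0213, 0.2177]
ee_rot: [-3.14, 0.002, 0.25]
wrist_force: [0.7, 0.0, -0.0]
width: 0.0436
finger_force: 0.0
```

Call:
{"fn": "drive_tool", "kwargs": {
  "series": [
    [0.044, [0.02, -0.04, 0.0], [-0.005, 0.12, 0.02]],
    [0.044, [0.04, -0.08, 0.012], [-0.01, 0.25, 0.04]],
    [0.044, [0.06, -0.12, 0.025], [-0.02, 0.38, 0.06]],
    [0.044, [0.08, -0.16, 0.04], [-0.03, 0.5, 0.085]],
    [0.044, [0.0958, -0.1862, 0.0545], [-0.0336, 0.61, 0.1066]]
  ]
}}

```text
time: 18.75
tool_pos: [0.5458, 0.2254, 0.1632]
ee_rot: [-3.14, -0.613, 0.14]
wrist_force: [0.1, 0.3, -0.5]
width: 0.0441
finger_force: 0.0
```

Call:
{"fn": "drive_tool", "kwargs": {
  "series": [
    [0.044, [0, 0, 0.01], [0, 0, 0]],
    [0.044, [0, 0, 0.03], [0, 0, 0]],
    [0.044, [0, 0, 0.045], [0, 0, 0]],
    [0.044, [0, 0, 0.045], [0, 0, 0]],
    [0.044, [0, 0, 0.045], [0, 0, 0]]
  ]
}}

```text
time: 19.38
tool_pos: [0.5726, 0.2269, 0.1279]
ee_rot: [-3.141, -0.61, 0.138]
wrist_force: [-0.4, 0.4, -0.1]
width: 0.0436
finger_force: 0.0
```

```bash
python3 -c "
from go import *
delta(lidpose('rd',.036))"
```

```text
t 19.375 tcp [0.5726 0.2269 0.1279] [-3.1405 -0.6102  0.1384] w 0.043615801221944375 F [-0.41    0.4297 -0.096 ] 0.0 q [ 0.3478 -0.0747  1.8618 -0.1719  0.762   1.8682]
shift [ 0.0003 -0.0008  0.0483] turn [-0.0001  0.0007 -0.0013]
```

Call:
{"fn": "drive_tool", "kwargs": {
  "series": [
    [0.044, [0, -0.001, 0.015], [0, 0, 0]],
    [0.044, [0, -0.001, 0.03], [0, 0, 0]],
    [0.044, [0, -0.001, 0.04], [0, 0, 0]],
    [0.044, [0, -0.001, 0.046], [0, 0, 0]],
    [0.044, [0, -0.001, 0.046], [0, 0, 0]]
  ]
}}

```text
time: 20.0
tool_pos: [0.5979, 0.232, 0.0888]
ee_rot: [-3.141, -0.609, 0.139]
wrist_force: [0.9, -0.0, -0.1]
width: 0.0439
finger_force: 0.0
```

```bash
python3 -c "
from go import *
delta(lidpose('rd',.036))"
```

```text
t 20.0 tcp [0.5979 0.232  0.0888] [-3.1408 -0.6085  0.1394] w 0.04385563853996179 F [ 0.8767 -0.0447 -0.1403] 0.0 q [ 0.3391  0.026   1.8484 -0.1811  0.676   1.8772]
shift [0.0016 0.0007 0.0015] turn [-0.0004  0.0024 -0.0005]
```

Call:
{"fn": "drive_tool", "kwargs": {
  "series": [
    [0.02, [0.001, 0, 0.001], [0, 0, 0]],
    [0.0, [0.001, 0, 0.001], [0, 0, 0]],
    [0.0, [0.001, 0, 0.001], [0, 0, 0]],
    [0.0, [0.001, 0, 0.001], [0, 0, 0]],
    [0.0, [0.001, 0, 0.001], [0, 0, 0]]
  ]
}}

```text
time: 20.62
tool_pos: [0.5994, 0.2324, 0.0898]
ee_rot: [-3.141, -0.61, 0.14]
wrist_force: [-2.2, -0.1, 2.6]
width: 0.0138
finger_force: 29.9
```

Call:
{"fn": "drive_tool", "kwargs": {
  "series": [
    [0.0, [0, 0, -0.01], [0, 0, 0]],
    [0.0, [0, 0, -0.03], [0, 0, 0]],
    [0.0, [0, 0, -0.06], [0, 0, 0]],
    [0.0, [0, 0, -0.1], [0, 0, 0]],
    [0.0, [0, 0, -0.12], [0, 0, 0]]
  ]
}}

```text
time: 21.25
tool_pos: [0.5303, 0.2226, 0.1897]
ee_rot: [-3.14, -0.611, 0.139]
wrist_force: [0.3, -0.6, -1.8]
width: 0.0138
finger_force: 30.0
```

```bash
python3 -c "
from go import *
delta(down(.458,.144,.135,.138))"
```

```text
t 21.25 tcp [0.5303 0.2226 0.1897] [-3.1396 -0.611   0.1387] w 0.01382330799311034 F [ 0.3144 -0.6483 -1.8397] 29.98463898897171 q [ 0.3735 -0.2219  1.8601 -0.1671  0.9118  1.8672]
shift [-0.0989  0.0679 -0.0026] turn [-0.0022 -0.611   0.0013]
```

Call:
{"fn": "drive_tool", "kwargs": {
  "series": [
    [0.0, [-0.02, 0.014, -0.012], [0, -0.13, 0]],
    [0.0, [-0.04, 0.028, -0.015], [0, -0.27, 0]],
    [0.0, [-0.065, 0.045, -0.013], [-0.001, -0.4, 0]],
    [0.0, [-0.085, 0.058, -0.01], [-0.002, -0.53, 0]],
    [0.0, [-0.0989, 0.0679, -0.0026], [-0.002, -0.611, 0.001]]
  ]
}}

```text
time: 21.88
tool_pos: [0.4586, 0.1434, 0.1332]
ee_rot: [3.141, 0.004, 0.138]
wrist_force: [0.4, 0.0, -1.0]
width: 0.0139
finger_force: 30.0
```

Call:
{"fn": "drive_tool", "kwargs": {
  "series": [
    [0.0, [0, 0, 0.005], [0, 0, 0]],
    [0.0, [0, 0, 0.015], [0, 0, 0]],
    [0.0, [0, 0, 0.025], [0, 0, 0]],
    [0.0, [0, 0, 0.028], [0, 0, 0]],
    [0.0, [0, 0, 0.028], [0, 0, 0]]
  ]
}}

```text
time: 22.5
tool_pos: [0.4587, 0.1441, 0.1052]
ee_rot: [3.141, 0.001, 0.139]
wrist_force: [-0.5, -0.4, -1.1]
width: 0.0135
finger_force: 30.0
```

```bash
python3 - <<'E'
from sil import *
delta(down(.4577,.1435,.084,.138))
s=imaging.snapshot('side')[:,:,::-1];cv2.imwrite("pics/s9.png",s);t=imaging.snapshot('top')[:,:,::-1];cv2.imwrite("pics/t9.png",t)
s8=cv2.imread("pics/s8.png")
print(sil("side",s8,cyl,[.457,.143],(180,185,245,240),110), proj("side",[.457,.143,.048]))
E
```

```text
t 22.5 tcp [0.4587 0.1441 0.1052] [3.1409 0.0011 0.1388] w 0.013475314858412461 F [-0.4915 -0.3769 -1.0565] 29.984773993492126 q [ 0.1869 -0.0056  1.7192 -0.0006  1.4292  1.6189]
shift [-0.001   0.0005  0.0212] turn [0.0007 0.0011 0.0008]
(array([0.4592, 0.1472]), np.float64(608.0), np.uint64(1573)) [[208.8297 206.0081]]
```

Call:
{"fn": "drive_tool", "kwargs": {
  "series": [
    [0.0, [-0.001, 0.0005, 0.004], [0, 0, 0]],
    [0.0, [-0.001, 0.0005, 0.008], [0, 0, 0]],
    [0.0, [-0.001, 0.0005, 0.011], [0, 0, 0]],
    [0.0, [-0.001, 0.0005, 0.014], [0, 0, 0]],
    [0.0, [-0.001, 0.0005, 0.014], [0, 0, 0]]
  ]
}}

```text
time: 23.22
tool_pos: [0.4578, 0.1432, 0.0908]
ee_rot: [3.141, 0.002, 0.138]
wrist_force: [-0.3, 0.5, -1.6]
width: 0.0141
finger_force: 30.0
```

Call:
{"fn": "drive_tool", "kwargs": {
  "series": [
    [0.0, [0, 0, 0.001], [0, 0, 0]],
    [0.0, [0, 0, 0.002], [0, 0, 0]],
    [0.0, [0, 0, 0.003], [0, 0, 0]],
    [0.0, [0, 0, 0.003], [0, 0, 0]]
  ]
}}

```text
time: 23.72
tool_pos: [0.458, 0.1433, 0.0881]
ee_rot: [3.141, 0.001, 0.138]
wrist_force: [-0.7, 0.8, -1.6]
width: 0.014
finger_force: 30.0
```

Call:
{"fn": "drive_tool", "kwargs": {
  "series": [
    [0.0, [0, 0, 0.001], [0, 0, 0]],
    [0.0, [0, 0, 0.002], [0, 0, 0]],
    [0.0, [0, 0, 0.002], [0, 0, 0]]
  ]
}}

```text
time: 24.1
tool_pos: [0.4581, 0.1433, 0.0863]
ee_rot: [3.141, 0.001, 0.138]
wrist_force: [0.2, -0.1, -0.6]
width: 0.0138
finger_force: 30.0
```

Call:
{"fn": "drive_tool", "kwargs": {
  "series": [
    [0.0, [0, 0, 0.001], [0, 0, 0]],
    [0.0, [0, 0, 0.002], [0, 0, 0]],
    [0.0, [0, 0, 0.002], [0, 0, 0]]
  ]
}}

```text
time: 24.48
tool_pos: [0.4582, 0.1434, 0.0859]
ee_rot: [3.141, 0.0, 0.139]
wrist_force: [-3.7, 1.0, 6.9]
width: 0.0137
finger_force: 30.0
```

Call:
{"fn": "drive_tool", "kwargs": {
  "series": [
    [0.0, [-0.001, 0, 0.0], [0, 0, 0]],
    [0.0, [-0.001, 0, 0.001], [0, 0, 0]],
    [0.0, [-0.001, 0, 0.0015], [0, 0, 0]],
    [0.0, [-0.001, 0, 0.0015], [0, 0, 0]]
  ]
}}

```text
time: 24.98
tool_pos: [0.4582, 0.1434, 0.0859]
ee_rot: [3.141, -0.002, 0.139]
wrist_force: [-3.2, 1.0, 12.3]
width: 0.0135
finger_force: 30.0
```

```bash
python3 - <<'E'
from go import *
s=imaging.snapshot('side');cv2.imwrite("pics/s10.png",s[:,:,::-1]); G=lambda i:cv2.cvtColor(i,cv2.COLOR_BGR2GRAY)
s=G(s[:,:,::-1]); b=G(cv2.imread("pics/s8.png"))
for c in(198,205,212,219): print(c,"now",s[204:226,c],"\n was",b[204:226,c])
for z,r in((.048,.05),(.053,.052),(.0565,.052)):
    A=np.linspace(0,6.28,300);q=proj("side",np.c_[.457+r*np.cos(A),.1435+r*np.sin(A),A*0+z]); print(z,[round(q[np.abs(q[:,0]-c)<.8][:,1].max(),1) for c in(198,205,212,219)])
E
```

```text
198 now [217 217 217 219 217 212 221 222 209 161 116 112 115 115 162 148 123 122
 116 110 109 110] 
 was [109 110 108 111 109 105 108 106 152 210 168 116 119 120 168 154 124 124
 118 120 114 115]
205 now [214 215 216 216 217 217 225 222 221 218 158 111 112 113 112 116 121 123
 121 120 117 112] 
 was [116 113 113 115 115 176 243 219 126 104 151 156 129 119 121 121 124 129
 125 126 119 115]
212 now [217 219 217 218 219 217 228 227 224 201 148 111 111 115 114 137 132 122
 119 119 113 136] 
 was [117 117 116 117 137 234 235 169 113 112 175 154 114 117 118 144 140 125
 124 124 116 145]
219 now [217 217 219 218 219 223 224 205 147 106 106 108 110 153 145 125 120 115
 114 111 126 160] 
 was [118 121 119 118 120 119 150 208 228 176 115 113 114 161 154 128 125 123
 115 114 131 166]
0.048 [np.float64(214.5), np.float64(215.7), np.float64(215.5), np.float64(213.7)]
0.053 [np.float64(213.5), np.float64(214.6), np.float64(214.4), np.float64(212.7)]
0.0565 [np.float64(212.5), np.float64(213.6), np.float64(213.3), np.float64(211.6)]
```

Call:
{"fn": "drive_tool", "kwargs": {
  "series": [
    [0.0, [0, 0, -0.0015], [0, 0, 0]],
    [0.0, [0, 0, -0.0025], [0, 0, 0]],
    [0.02, [0, 0, -0.0025], [0, 0, 0]],
    [0.04, [0, 0, -0.0025], [0, 0, 0]],
    [0.044, [0, 0, -0.0025], [0, 0, 0]]
  ]
}}

```text
time: 25.65
tool_pos: [0.4566, 0.143, 0.0846]
ee_rot: [3.141, 0.003, 0.138]
wrist_force: [1.0, 0.1, -0.1]
width: 0.0362
finger_force: 0.0
```

Call:
{"fn": "drive_tool", "kwargs": {
  "series": [
    [0.044, [0, 0, -0.02], [0, 0, 0]],
    [0.044, [0, 0, -0.06], [0, 0, 0]],
    [0.044, [0, 0, -0.11], [0, 0, 0]],
    [0.044, [0, 0, -0.15], [0, 0, 0]],
    [0.044, [0, 0, -0.15], [0, 0, 0]]
  ]
}}

```text
time: 26.28
tool_pos: [0.459, 0.1436, 0.2391]
ee_rot: [3.141, -0.007, 0.138]
wrist_force: [0.0, -0.1, -0.6]
width: 0.0444
finger_force: 0.0
```

```bash
python3 - <<'E'
from go import *
s=imaging.snapshot('side')[:,:,::-1]; G=lambda i:cv2.cvtColor(i,cv2.COLOR_BGR2GRAY); s=G(s)
for c in(198,205,212,219): print(c,s[204:220,c])
b=G(cv2.imread("pics/s5.png"));
for c in(212,222,232): print("sq",c,s[240:256,c]) 
for c in(276,300,310): print("ob",c,s[272:288,c])
delta()
E
```

```text
198 [217 217 217 220 217 215 221 221 206 159 111 110 116 114 161 149]
205 [217 214 217 217 217 217 215 218 220 216 159 108 114 114 115 115]
212 [219 218 218 217 217 217 228 225 225 205 148 112 113 113 116 139]
219 [218 218 219 217 219 223 224 207 146 106 108 110 109 153 149 125]
sq 212 [222 221 221 221 223 221 223 224 225 203 143 109 110 113 110  99]
sq 222 [225 225 223 223 225 224 223 225 186 123 112 115 114 110 101  77]
sq 232 [222 223 222 222 223 223 223 182 123 113 111 112 106  92  76  76]
ob 276 [201 209 218 217 218 219 211 168 119 108 114 111 110 107  87  81]
ob 300 [223 223 223 224 223 223 222 223 223 223 220 221 198 140 104 103]
ob 310 [224 224 225 223 184 125 105 106 108 107  87  74  76  93 100 102]
t 26.325 tcp [0.4578 0.1433 0.2363] [ 3.141  -0.0017  0.1384] w 0.044263571303903376 F [ 1.1664  0.4763 -0.7691] 0.0 q [ 0.1856 -0.0726  1.52   -0.0007  1.6925  1.618 ]
```

All three lids are unchanged after release, and the gripper is clear.

```bash
python3 -c "
from bench import robot
print(robot.close_job())"
```

```text
the job is handed in; nothing more can be done
None
```

I put all three lids on their matching dishes and handed the job in at about 26 s. The force readings and side-camera edges show each one sitting flat on its rim, but no verdict came back.

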